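# Bring the square pan round to the meal tray

### The job

On the serving counter, turn the three-armed pan carousel by pushing sideways with a fingertip against one of its bare metal arms, until the square pan stands squarely in front of the middle of the meal tray; either way round will do. Push it steadily, without spinning it, do not touch the pans or their lids, leave the bottle, cup, shaker and bowl standing where they are, and finish with the carousel at rest and the hand clear of it.

Things in the scene. Friction and masses are not known exactly. Their poses are not given: they have to be found in the camera images.
- rotor (a joint): Carousel angle about its upright axis, rad, growing anticlockwise from above. 0 (and 6.283) is the square pan exactly in front of the tray's middle. Starts between 0.8 and 5.5; end stops at -1.5 and 7.8, so it may go home down to 0 or up to 6.283. Slight drag (0.2 N m: 2 to 3 N at 80 mm from the axis), no spring, no clicks; pushed slowly, it stays where it is left.
- hub (a point): The carousel's axis, 90 mm above the counter, at the arms' mid-height. Black round hub, radius 32 mm, top 108 mm above the counter, on a thin column on a dark round foot of radius 95 mm. Pans reach out to 235 mm from the axis.
- square_arm (a point): Middle of the bare arm that carries the square pan, 80 mm from the axis, at mid-height. The three straight plain metal arms run level from the hub, 120 degrees apart; each is 14 mm wide and 20 mm high (80 to 100 mm above the counter), bare from 32 to 125 mm from the axis, where its pan begins. Free space under and between the arms.
- square_pan: Steel pan, 100 x 100 mm from above, flat lid with a small black knob, at the end of an arm. Origin: middle of the pan seen from above, 175 mm from the carousel's axis, at the height of the arm's underside (80 mm above the counter); pan from 51 mm below the origin to 28 mm above it, knob to 48 mm above. x points outwards along its arm, z up.
- round_pan: Round steel pan of 100 mm diameter with a lid and knob, otherwise like the square one; its arm is 120 degrees anticlockwise (seen from above) of the square pan's. x axis outwards along its arm.
- narrow_pan: Narrow oblong steel pan, 100 mm along its arm and 50 mm across, with a lid and knob, otherwise like the square one; its arm is 120 degrees clockwise of the square pan's. x axis outwards along its arm.
- tray_edge (a point): Middle of the long rim, nearest the carousel, of the fixed steel meal tray (220 x 300 mm, 18 mm high, five round compartments) that lies on the counter on the far side of the carousel. The point is on top of the rim, 240 mm from the carousel axis. x points straight away from that axis, y along the rim, z up.
- sauce_bottle: Loose white plastic bottle, diameter 56 mm, 150 mm high, standing; origin in the middle of its underside. Bystander.
- cup: Loose steel cup, diameter 72 mm, 80 mm high, standing; origin in the middle of its underside. Bystander.
- shaker: Loose glass shaker jar with a metal cap, diameter 52 mm, 100 mm high, standing; origin in the middle of its underside. Bystander.
- small_bowl: Loose steel bowl, diameter 100 mm, 45 mm high, standing; origin in the middle of its underside. Bystander.

How it is judged:
By the outcome, as a careful person would: the job done as asked, in the order asked, and still so for the second after the job is handed in, with the robot touching nothing.
It also fails if it takes over 48 s, if anything falls off the work surface, if the arm or the gripper's body presses on something with over 40 N, if the wrist force passes 120 N, or if a joint passes its speed limit or range.

### The arm

A 6-joint arm with a two-finger parallel gripper is mounted at the origin on the work surface. World frame = base frame: x ahead of the robot, y to its left, z up, the work surface at z = 0. Lengths are in m, angles in degrees, forces in N, time in s.
With the tool pointing down it reaches from about 0.3 to 0.75 m from the base axis. Payload 8.5 kg.
Tool frame: the origin (TCP) lies on the centre line of the jaws, within the pads' length; the fingertips stand 25 mm ahead of it and the grasp point (between the pads) lies 6 mm ahead of it; z points along the fingers, y is the line along which they close (so a half turn about z gives the same grasp; the last joint's range is limited). The gripper opens to 85 mm and grips with 20 to 120 N. Pads are 22 mm wide; open, the fingers measure 114 mm over their backs; the gripper's body (76 mm by 85 mm) begins 54 mm behind the grasp point. The pads swing forward as they close: fully open they stand 13 mm farther back than shut.
Start: joints at [56.992, 21.807, 74.336, -0, 83.858, -12.336], TCP at [0.194, 0.515, 0.217] pointing down, gripper open.
Joint ranges: [-178.18, 178.18], [-50.72, 133.34], [12.68, 142.11], [-81.47, 261.47], [9.98, 163.14], [-165.26, 165.26]. Speed limits (degrees/s): [136.94, 136.94, 180, 180, 180, 180].

### API

Orientations are given as a 3x3 rotation matrix whose columns are the frame's x, y, z axes.
In Python, from rig import telemetry, optics, env gives the robot as it stands.
- The arm moves only by the tool send_rows, never from a script. Its argument "deltas" is a list that holds one entry, the list of rows, each a list of 7 numbers: the shift along the tool's x, y, z in m, then the turn, a rotation vector about the tool's x, y, z in rad, then the opening, from -1 (shut) to 1 (fully open), so that 0 is half open. In form: [[[x, y, z, ax, ay, az, grip], ...]]. A call has 1 to 12 rows; each row shifts and turns the commanded pose from where the row before left it, along the tool's axes as they then stand; what a row does not reach is not made up. A row lasts 1/8 s, in which the tool goes at most 62.5 mm and 10.7 degrees, less where a joint would pass 70% of its speed; a pose out of reach is approached as far as the arm can. A call is refused whole if a number of a shift passes 0.0625 or a number of a turn 0.188, either way. A call with a gripper value outside its range is refused whole. The fingers move at their own pace and stop on an object; "squeeze" is the grip in N (left out, the last holds). Time passes only in rows, so rows that do not move let the fingers close. It gives the time, the measured TCP pose, the force, the opening and the grip force at its end, in the units of the state.
- telemetry.observe(): the state, without advancing time (a new reading comes with each control period).
- optics.get_image(name): name is "scene" or "top" or "wrist"; returns a dict with "image" (420x560x3 uint8, red, green, blue), "range_z" (420x560 float32, m along the optical axis (not along the pixel's ray), 0 where there is no reading), "K" (3x3 intrinsics, pixels), "rvec" (rotation vector, rad) and "tvec" (3), from world to camera coordinates, as OpenCV has them; the wrist camera has in their place "hand_eye" (4x4, takes a point from camera to tool coordinates, whose origin is the TCP and whose axes are the flange's). Camera axes: x right, y down, z forward; pixel columns grow to the right and rows downward; lengths in m; the calibration is good to about 2 mm. A picture is of the moment at which its call begins: read the wrist's pose just before it.
- env.close_job(): hands the job in; it is judged then, once.
The state is a dict: "time_s": time; "q": joint angles; "qvel": joint speeds; "joint_efforts": joint torques, N m; "position": TCP position; "tool_rot": TCP orientation; "ft_force": force on the tool from outside, world axes, zero at the start; "wrist_torque": the same for the moment, N m; "grip_width": finger opening in m; "gripper_force": force on a finger pad.
Only numpy, scipy, OpenCV 4.12 (cv2) and the standard library are available. Lean on these libraries where they do the work, as an engineer would, in place of code of your own. Each camera call takes 0.05 s, during which the arm holds its last target. There are 200 camera calls.

## Working session

There is one attempt and no reset: what is moved stays moved. The work goes in short steps, Python scripts to look and compute and a tool call to move; the robot and the scene stay as the last step left them, time stands still between calls to the robot, and variables do not carry over. Pictures are saved under pics/ and viewed, at most 10 in all, crops included, and the job is handed in when it is done.

Besides the shell and the picture viewer there is one more tool, called after ">>>" as a command line: name --argument value ..., lists and objects as JSON in quotes. send_rows: Moves the arm, as the interface text tells. Its arguments: {"type":"object","properties":{"deltas":{"type":"array"},"squeeze":{"type":"number"}},"required":["deltas"]}

```bash
mkdir -p pics
cat > h.py <<'E'
import numpy as np,cv2
from rig import telemetry,optics,env
def cam(n):
    d=optics.get_image(n); d['R']=cv2.Rodrigues(np.array(d['rvec'],float))[0] if 'rvec' in d else None
    return d
def cloud(d):
    K=d['K'];z=d['range_z'];v,u=np.mgrid[:z.shape[0],:z.shape[1]]
    c=np.stack([(u-K[0,2])/K[0,0]*z,(v-K[1,2])/K[1,1]*z,z],-1)
    return (c-np.array(d['tvec']).reshape(3))@d['R']
def save(d,n): cv2.imwrite('pics/'+n,cv2.cvtColor(d['image'],cv2.COLOR_RGB2BGR))
E
python3 - <<'E'
from h import *
for n in('top','scene'):
    d=cam(n);save(d,n+'1.png');P=cloud(d);np.savez(n+'.npz',P=P,im=d['image'],z=d['range_z'])
    print(n,(-d['R'].T@np.array(d['tvec']).reshape(3)).round(3), d['K'][0,0])
    for v in range(20,420,40):print(v,[tuple(P[v,u].round(2)) for u in range(40,560,120)])
print(telemetry.observe())
E
```

```text
top [0.41  0.008 1.726] 512.7125132500828
20 [(np.float64(1.31), np.float64(0.94), np.float64(-0.24)), (np.float64(1.31), np.float64(0.47), np.float64(-0.25)), (np.float64(1.31), np.float64(-0.0), np.float64(-0.26)), (np.float64(1.31), np.float64(-0.48), np.float64(-0.27)), (np.float64(1.31), np.float64(-0.97), np.float64(-0.3))]
60 [(np.float64(1.04), np.float64(0.79), np.float64(0.07)), (np.float64(1.06), np.float64(0.41), np.float64(0.0)), (np.float64(1.05), np.float64(0.0), np.float64(0.01)), (np.float64(1.05), np.float64(-0.41), np.float64(-0.0)), (np.float64(1.02), np.float64(-0.8), np.float64(0.04))]
100 [(np.float64(0.9), np.float64(0.79), np.float64(0.07)), (np.float64(0.92), np.float64(0.41), np.float64(0.0)), (np.float64(0.91), np.float64(0.0), np.float64(0.01)), (np.float64(0.9), np.float64(-0.41), np.float64(0.0)), (np.float64(0.89), np.float64(-0.8), np.float64(0.04))]
140 [(np.float64(0.78), np.float64(0.82), np.float64(0.01)), (np.float64(0.78), np.float64(0.41), np.float64(-0.0)), (np.float64(0.77), np.float64(0.01), np.float64(-0.0)), (np.float64(0.77), np.float64(-
[... 4832 characters left out ...]
8585422e+01, -1.23357496e+01]), 'qvel': array([ 0.01322216, -0.06966054, -0.08990744, -0.02758354, -0.02250832,
       -0.03717962]), 'joint_efforts': array([ 3.86788684e-03, -4.49226058e+01, -2.31651342e+01, -1.99258193e-04,
        3.67890156e-03, -8.40803182e-06]), 'position': array([0.19400793, 0.51435502, 0.21658033]), 'tool_rot': array([[-9.35615469e-01,  3.53020084e-01, -7.17047207e-04],
       [ 3.53020695e-01,  9.35614884e-01, -1.08508008e-03],
       [ 2.87824979e-04, -1.26835021e-03, -9.99999154e-01]]), 'ft_force': array([-0.94737497, -0.59242063,  0.02908684]), 'wrist_torque': array([ 0.01414415, -0.03502001, -0.03950704]), 'gripper_force': 0.0, 'grip_width': 0.08558435723175557}
```

View pics/top1.png

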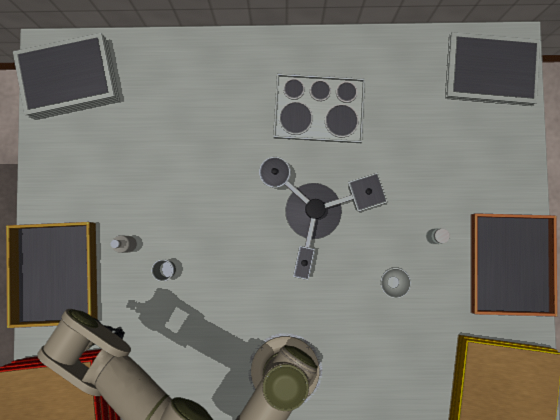

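View pics/scene1.png

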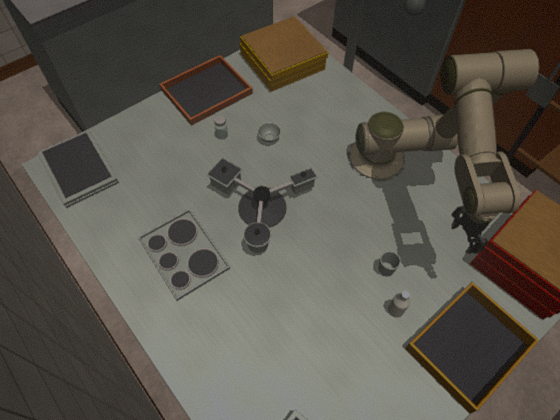

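The top view shows the hub at (316,209), the square pan at (368,191), the round pan at (274,172), the narrow pan at (305,262), and the tray spanning about (276..363, 76..142). The scene view shows the same layout. The square pan sits about 70° clockwise of the tray direction.

```bash
cat >> h.py <<'E'
def ray(d,uv,h):
    K=d['K'];c=np.array([(uv[0]-K[0,2])/K[0,0],(uv[1]-K[1,2])/K[1,1],1.])
    o=-d['R'].T@np.array(d['tvec']).reshape(3);r=d['R'].T@c
    return o+r*(h-o[2])/r[2]
def blobs(d,box,lo,hi,amin):
    x0,x1,y0,y1=box;g=cv2.cvtColor(d['image'],cv2.COLOR_RGB2GRAY)[y0:y1,x0:x1]
    m=((g>=lo)&(g<=hi)).astype(np.uint8)
    n,l,s,c=cv2.connectedComponentsWithStats(m,connectivity=4)
    return [(c[i]+[x0,y0],s[i]) for i in range(1,n) if s[i,4]>=amin]
E
python3 - <<'E'
from h import *
d=cam('top');g=cv2.cvtColor(d['image'],cv2.COLOR_RGB2GRAY)
for c in((316,209),(368,191),(274,172),(305,262),(300,230)):print(c,g[c[1],c[0]-6:c[0]+7],g[c[1]-6:c[1]+7,c[0]])
print(g[100,268:284],g[100,355:372],g[132:150,319],g[70:82,319])
print('dark')
for b in blobs(d,(250,400,150,290),0,38,4):print(b[0].round(1),b[1][2:])
for n,b in(('tray dishes',(270,370,72,146)),):
    for q in blobs(d,b,0,85,40):print(q[0].round(1),q[1][2:],ray(d,q[0],.01).round(3))
big=cv2.resize(d['image'][60:300,240:410],None,fx=3,fy=2.5*1,interpolation=cv2.INTER_NEAREST)
E
```

```text
(316, 209) [46 44 43 42 43 43 40 41 40 40 39 37 38] [36 38 37 40 41 42 40 42 42 42 43 42 43]
(368, 191) [73 74 75 49 30 41 40 34 26 23 64 72 72] [71 72 68 33 23 34 40 41 34 36 71 72 69]
(274, 172) [75 77 76 55 38 46 45 41 29 29 47 70 73] [72 70 25 28 39 46 45 24 42 76 79 78 77]
(305, 262) [ 77  78  43  41  46  42  36  27  33  73  74  84 156] [77 77 78 74 25 27 36 36 32 37 76 80 77]
(300, 230) [80 75 77 76 77 77 76 77 77 77 77 76 75] [ 79  78  76  78  78  77  76  78  78  74  71  89 142]
[143 143 143 143 142 142 142 131 140 101 149 160 159 159 159 159] [153 153 152 152 153 154 134 109 133 145 145 144 144 143 143 144 143] [160 159 160 160 161 157 141 149  78 141 144 143 140 142 143 141 142 141] [141 141 143 142 141 144 146  88  75 158 157  62]
dark
[274.8 170.4] [ 6  7 23]
[368.7 190.9] [ 6  7 26]
[319.6 206.4] [ 19  20 117]
[337.5 205. ] [4 3 6]
[308.5 215. ] [4 5 8]
[315.  227.5] [1 4 4]
[304.9 262.1] [ 6  6 20]
[320.   77.7] [ 84   7 109] [ 0.983 -0.135  0.01 ]
[293.5  87.9] [ 18  17 246] [ 0.949 -0.043  0.01 ]
[320.   89.5] [ 17  18 245] [ 0.943 -0.133  0.01 ]
[346.4  91. ] [ 18  17 249] [ 0.936 -0.223  0.01 ]
[295.5 117.1] [ 30  30 705] [ 0.848 -0.049  0.01 ]
[341.4 119.7] [ 30  30 714] [ 0.837 -0.204  0.01 ]
[315.8 139.8] [ 87   6 101] [ 0.769 -0.116  0.01 ]
```

```bash
cat >> h.py <<'E'
def carousel(d,guess):
    """knob pixel guesses (square, round, narrow) -> points at knob mid-top height, hub by 3 equal radii"""
    P=[]
    for (u,v) in guess:
        bs=blobs(d,(u-9,u+10,v-9,v+10),0,58,8)
        b=min(bs,key=lambda b:np.hypot(*(b[0]-[u,v])));P.append(ray(d,b[0],.122)[:2])
    P=np.array(P)
    A=2*(P[1:]-P[0]);h=np.linalg.solve(A,(P[1:]**2).sum(1)-(P[0]**2).sum())
    a=np.degrees(np.arctan2(*(P-h).T[::-1]));return P,h,np.linalg.norm(P-h,axis=1),a
E
python3 - <<'E'
from h import *
d=cam('top')
P,h,r,a=carousel(d,[(368,191),(274,172),(305,262)])
print(P.round(4),h.round(4),r.round(4),a.round(2))
# from fixed hub by 120-deg mean
print('hub centroid',P.mean(0).round(4))
hb=max(blobs(d,(296,336,189,229),0,58,50),key=lambda b:b[1][4]);print(hb[0],hb[1],ray(d,hb[0],.108).round(4))
L=[ray(d,q,.01)[:2] for q in((293.5,87.9),(346.4,91),(295.5,117.1),(341.4,119.7),(320,89.5))]
t=(L[0]+L[1]+L[4])/3;t2=(L[2]+L[3])/2
for c in (h,P.mean(0)):print('dir to tray',[np.degrees(np.arctan2(*(x-c)[::-1])).round(2) for x in(t,t2)])
print('tray yaw',[np.degrees(np.arctan2(-(v[0]),v[1])).round(2) for v in(L[0]-L[1],L[2]-L[3])])
v,u=np.where(d['range_z']>0)
for n,c,z in(('cup',(165,270),.08),('bottle',(118,243),.15),('bowl',(396,282),.045),('shaker',(438,236),.1)):print(n,ray(d,c,z).round(3))
E
```

```text
[[ 0.5808 -0.2699]
 [ 0.6486  0.0242]
 [ 0.3598 -0.0643]] [ 0.5297 -0.1033] [0.1743 0.1743 0.1743] [-72.94  46.98 167.07]
hub centroid [ 0.5297 -0.1033]
[316.3220339  209.58595642] [  9   9  31  31 413] [ 0.5253 -0.1064  0.108 ]
dir to tray [np.float64(-4.18), np.float64(-4.23)]
dir to tray [np.float64(-4.18), np.float64(-4.22)]
tray yaw [np.float64(-4.24), np.float64(-4.11)]
cup [0.341 0.378 0.08 ]
bottle [0.428 0.507 0.15 ]
bowl [ 0.29  -0.366  0.045]
shaker [ 0.437 -0.491  0.1  ]
```

>>> send_rows --deltas '[[[-0.01,-0.01,0,0,0,0,-1],[-0.025,-0.024,0,0,0,0,-1],[-0.04,-0.038,0,0,0,0,-1],[-0.042,-0.04,0,0,0,0,-1],[-0.042,-0.04,0,0,0,0,-1],[-0.042,-0.04,0,0,0,0,-1],[-0.042,-0.04,0,0,0,0,-1],[-0.042,-0.04,0,0,0,0,-1],[-0.042,-0.04,0,0,0,0,-1],[-0.042,-0.04,0,0,0,0,-1],[-0.035,-0.033,0,0,0,0,-1],[-0.025,-0.023,0,0,0,0,-1]]]'

```text
time_s: 1.7
position: [0.4515, -0.0211, 0.2171]
tool_rot: [[-0.935, 0.355, -0.0], [0.355, 0.935, -0.0], [-0.0, -0.0, -1.0]]
ft_force: [0.3, 0.1, -0.4]
grip_width: 0.0001
gripper_force: 0.0
```

>>> send_rows --deltas '[[[-0.012,-0.011,0,0,0,0.06,-1],[-0.005,-0.004,0,0,0,0.12,-1],[0,0,0,0,0,0.14,-1],[0,0,0,0,0,0.14,-1],[0,0,0,0,0,0.14,-1],[0,0,0,0,0,0.14,-1],[0,0,0,0,0,0.14,-1],[0,0,0,0,0,0.14,-1],[0,0,0,0,0,0.14,-1],[0,0,0,0,0,0.14,-1],[0,0,0,0,0,0.1,-1],[0,0,0,0,0,0.035,-1]]]'

```text
time_s: 3.2
position: [0.4613, -0.0383, 0.2172]
tool_rot: [[0.225, 0.974, -0.0], [0.974, -0.225, 0.0], [0.0, -0.0, -1.0]]
ft_force: [0.8, -0.5, 0.3]
grip_width: -0.0003
gripper_force: 0.0
```

```bash
cat >> h.py <<'E'
def tcp(hub,th):
    s=telemetry.observe();t=np.radians(th);er=np.array([np.cos(t),np.sin(t)]);et=np.array([-er[1],er[0]])
    p=s['position'];R=s['tool_rot'];w=p[:2]-hub
    print('t',round(s['time_s'],2),'pos',p.round(4),'yaw',np.degrees(np.arctan2(R[1,0],R[0,0])).round(2),'tilt',R[2].round(3),'rad/tan mm',(w@er*1e3).round(1),(w@et*1e3).round(1),'F',s['ft_force'].round(1),'q6',s['q'][5].round(1),'g',s['grip_width'])
E
python3 - <<'E'
from h import *
tcp(np.array([.5297,-.1033]),167.07)
d=cam('wrist');save(d,'w1.png')
E
```

```text
t 3.2 pos [ 0.4613 -0.0383  0.2172] yaw 77.0 tilt [ 0. -0. -1.] rad/tan mm 81.2 -48.0 F [ 0.8 -0.5  0.3] q6 -6.5 g -0.000275301530482118
```

View pics/w1.png

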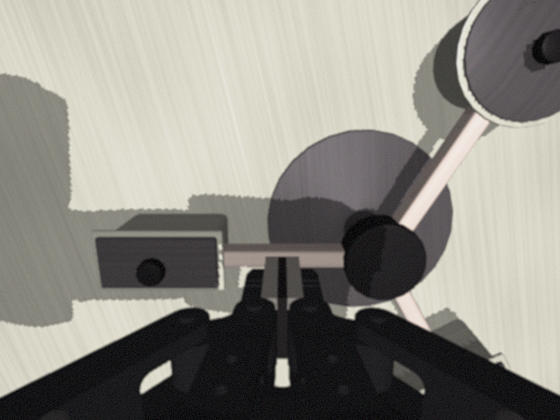

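The wrist view shows the narrow arm's bare bar from (225,254) to (345,256), the hub at (385,260), the round arm at upper right, and the closed fingertips at (283,262). I'll check the finger-to-arm offset with the hand-eye calibration.

Run:
```python
from h import *
s=telemetry.observe();d=cam('wrist');X=np.array(d['hand_eye']);K=d['K']
T=np.eye(4);T[:3,:3]=s['tool_rot'];T[:3,3]=s['position'];M=T@X
print(X.round(3))
for n,uv,z in(('armtop L',(240,248),.1),('armtop R',(335,250),.1),('armtopmid edges',(285,244),.1),('',(285,258),.1),('hub',(385,260),.108),('knob',(151,272),.128)):
    r=M[:3,:3]@np.array([(uv[0]-K[0,2])/K[0,0],(uv[1]-K[1,2])/K[1,1],1]);o=M[:3,3];p=o+r*(z-o[2])/r[2]
    print(n,p.round(4),'tool mm',((p-s['position'])@s['tool_rot']*1e3).round(1))
```

```text
[[ 0.    -0.963 -0.27   0.068]
 [ 1.     0.    -0.    -0.001]
 [ 0.    -0.27   0.963 -0.156]
 [ 0.     0.     0.     1.   ]]
armtop L [ 0.4204 -0.068   0.1   ] tool mm [-38.1 -33.2 117.2]
armtop R [ 0.4919 -0.0862  0.1   ] tool mm [-39.7  40.5 117.2]
armtopmid edges [ 0.4552 -0.0726  0.1   ] tool mm [-34.8   1.6 117.2]
 [ 0.4526 -0.084   0.1   ] tool mm [-46.4   1.7 117.2]
hub [ 0.5269 -0.0994  0.108 ] tool mm [-44.6  77.6 109.2]
knob [ 0.36   -0.0615  0.128 ] tool mm [-45.4 -93.6  89.2]
```

>>> send_rows --deltas '[[[0,0,0.01,0,0,0,-1],[0,0,0.02,0,0,0,-1],[0,0,0.025,0,0,0,-1],[0,0,0.025,0,0,0,-1],[0,0,0.02,0,0,0,-1],[0,0,0.012,0,0,0,-1],[-0.004,0,0,0,0,0,-1],[-0.006,0,0,0,0,0,-1],[-0.006,0,0,0,0,0,-1],[-0.004,0,0,0,0,0,-1],[0,0,0,0,0,0,-1]]]'

```text
time_s: 4.68
position: [0.4573, -0.0587, 0.1053]
tool_rot: [[0.224, 0.975, 0.0], [0.975, -0.224, -0.0], [-0.0, 0.0, -1.0]]
ft_force: [-0.1, 0.6, 0.0]
grip_width: 0.0001
gripper_force: 0.0
```

>>> send_rows --deltas '[[[-0.002,0,0,0,0,0,-1],[-0.002,0,0,0,0,0,-1],[-0.002,0,0,0,0,0,-1],[-0.002,0,0,0,0,0,-1],[0,0,0,0,0,0,-1]]]'

```text
time_s: 5.3
position: [0.4555, -0.0662, 0.1051]
tool_rot: [[0.223, 0.975, -0.0], [0.975, -0.223, 0.0], [-0.0, -0.0, -1.0]]
ft_force: [-0.5, -0.2, -0.4]
grip_width: 0.0001
gripper_force: 0.0
```

Run:
```python
from h import *
tcp(np.array([.5297,-.1033]),167.07)
d=cam('wrist');save(d,'w2.png')
```

```text
t 5.3 pos [ 0.4555 -0.0662  0.1051] yaw 77.1 tilt [-0. -0. -1.] rad/tan mm 80.6 -19.5 F [-0.5 -0.2 -0.4] q6 -10.2 g 6.321844525459157e-05
```

View pics/w2.png

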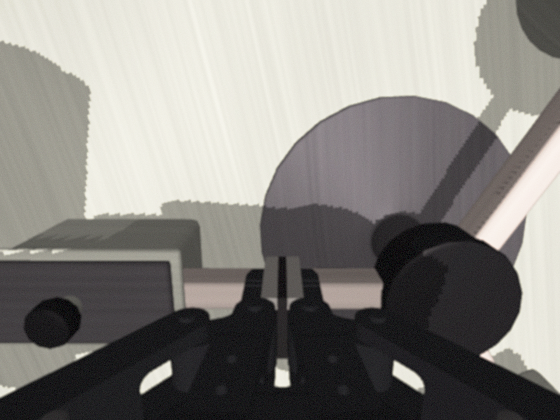

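The closed fingers stand clear of the arm bar (y≈290) and between the narrow pan (right edge at about 185) and the hub (left edge at about 380). I'll start the arc push now.

>>> send_rows --deltas '[[[-0.0007,-0.0001,0,0,0,-0.0087,-1],[-0.0014,-0.0003,0,0,0,-0.0175,-1],[-0.0021,-0.0004,0,0,0,-0.0262,-1],[-0.0028,-0.0006,0,0,0,-0.035,-1],[-0.0028,-0.0006,0,0,0,-0.035,-1],[-0.0028,-0.0006,0,0,0,-0.035,-1],[-0.0028,-0.0006,0,0,0,-0.035,-1],[-0.0028,-0.0006,0,0,0,-0.035,-1],[-0.0028,-0.0006,0,0,0,-0.035,-1],[-0.0028,-0.0006,0,0,0,-0.035,-1],[-0.0021,-0.0004,0,0,0,-0.0262,-1],[-0.0014,-0.0003,0,0,0,-0.0175,-1]]]'

```text
time_s: 6.85
position: [0.4479, -0.093, 0.1051]
tool_rot: [[-0.117, 0.993, -0.0], [0.993, 0.117, 0.0], [0.0, -0.0, -1.0]]
ft_force: [-0.3, 0.5, -0.2]
grip_width: -0.0001
gripper_force: 0.0
```

Run:
```python
from h import *
h=np.array([.5297,-.1033])
d=cam('top');save(d,'t2.png')
tcp(h,167.07+19.5)
```

```text
t 6.9 pos [ 0.4479 -0.0931  0.1051] yaw 96.74 tilt [-0. -0. -1.] rad/tan mm 80.0 -19.5 F [0.1 0.3 0.1] q6 -33.4 g 0.0002470213317378505
```

View pics/t2.png

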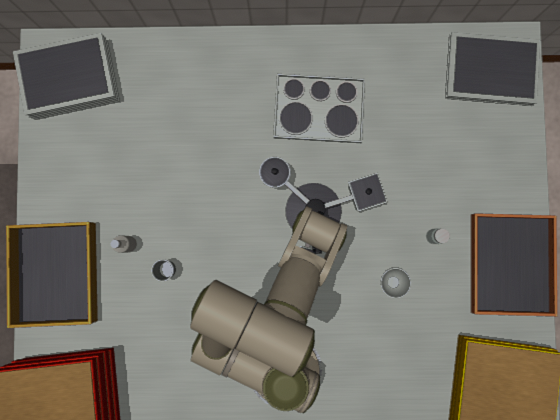

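The top view shows the pans unmoved (square knob still at (368,191)), so the push made no contact. I'll look through the wrist camera.

Run:
```python
from h import *
h=np.array([.5297,-.1033])
d=cam('top')
for g in((368,191),(274,172)):
    b=min(blobs(d,(g[0]-9,g[0]+10,g[1]-9,g[1]+10),0,58,8),key=lambda b:np.hypot(*(b[0]-g)));w=ray(d,b[0],.122)[:2]-h;print(np.degrees(np.arctan2(w[1],w[0])).round(2))
tcp(h,167.07)
d=cam('wrist');save(d,'w3.png')
z=d['range_z']; print(z[300:420:20,200:380:15].round(3))
```

```text
-72.89
47.0
t 6.95 pos [ 0.448  -0.093   0.1051] yaw 96.67 tilt [-0.  0. -1.] rad/tan mm 82.0 8.2 F [-0.5  0.7 -0.2] q6 -33.3 g 0.00013119451995584463
[[0.293 0.291 0.291 0.113 0.111 0.117 0.117 0.11  0.113 0.279 0.278 0.278]
 [0.102 0.112 0.103 0.102 0.103 0.112 0.105 0.103 0.102 0.103 0.111 0.102]
 [0.1   0.084 0.086 0.085 0.085 0.11  0.109 0.086 0.086 0.086 0.086 0.099]
 [0.101 0.079 0.08  0.08  0.08  0.113 0.111 0.079 0.079 0.081 0.08  0.101]
 [0.073 0.073 0.073 0.073 0.085 0.312 0.11  0.078 0.073 0.073 0.073 0.072]
 [0.069 0.069 0.067 0.069 0.077 0.076 0.076 0.076 0.068 0.    0.068 0.067]]
```

View pics/w3.png

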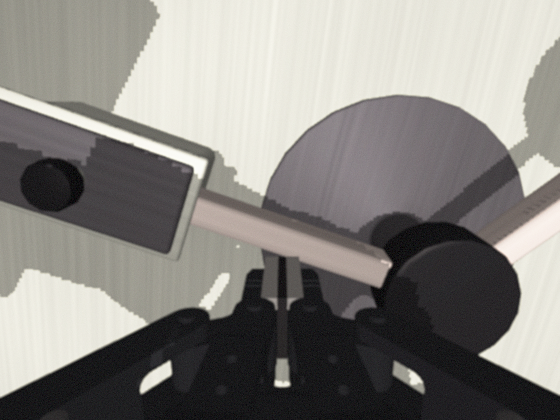

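Run:
```python
from h import *
s=telemetry.observe();d=cam('wrist');X=np.array(d['hand_eye']);K=d['K'];z=d['range_z']
print(K[0,0],K[0,2],K[1,2])
for u,v in((274,256),(274,260),(274,264),(274,275),(292,262),(292,275),(292,290),(258,275),(274,300),(250,290),(450,300),(300,235),(240,215),(50,185),(400,150),(100,380)):
    c=np.array([(u-K[0,2])/K[0,0],(v-K[1,2])/K[1,1],1])*z[v,u];t=X[:3,:3]@c+X[:3,3]
    print((u,v),z[v,u].round(3),'tool',(t*1e3).round(0),'world z',(s['position']+s['tool_rot']@t)[2].round(3))
```

```text
376.35668560202424 281.8098681855248 210.93320938455136
(274, 256) 0.149 tool [ 11.  -4. -17.] world z 0.122
(274, 260) 0.145 tool [ 11.  -4. -21.] world z 0.126
(274, 264) 0.141 tool [ 12.  -4. -26.] world z 0.131
(274, 275) 0.132 tool [ 11.  -3. -35.] world z 0.14
(292, 262) 0.143 tool [ 12.   3. -24.] world z 0.129
(292, 275) 0.131 tool [ 12.   3. -36.] world z 0.141
(292, 290) 0.121 tool [ 11.   3. -46.] world z 0.151
(258, 275) 0.14 tool [  8. -10. -27.] world z 0.132
(274, 300) 0.117 tool [ 10.  -3. -51.] world z 0.156
(250, 290) 0.129 tool [  8. -12. -39.] world z 0.144
(450, 300) 0.171 tool [-16.  75.  -3.] world z 0.108
(300, 235) 0.172 tool [12.  8.  6.] world z 0.099
(240, 215) 0.169 tool [ 21. -19.   6.] world z 0.099
(50, 185) 0.137 tool [ 41. -85. -22.] world z 0.127
(400, 150) 0.249 tool [40. 77. 94.] world z 0.011
(100, 380) 0.081 tool [ 12. -40. -88.] world z 0.193
```

The wrist depth shows the fingertips at z≈0.12 with the TCP at 0.105. The hub, arm and knob heights read correctly in the same image (0.108, 0.099, 0.127). The real tips are therefore about 40 mm behind where the spec puts them, and the finger passed over the arm. I'll back off and push 40 mm lower.

>>> send_rows --deltas '[[[0.008,0.003,0,0,0,0,-1],[0.015,0.005,0,0,0,0,-1],[0.0147,0.0055,0,0,0,0,-1],[0,0,0,0,0,0.09,-1],[0,0,0,0,0,0.12,-1],[0,0,0,0,0,0.09,-1],[0,0,0,0,0,0.042,-1],[0,0,0,0,0,0,-1]]]'

```text
time_s: 8.05
position: [0.4571, -0.053, 0.1051]
tool_rot: [[0.223, 0.975, -0.0], [0.975, -0.223, 0.0], [0.0, -0.0, -1.0]]
ft_force: [0.1, 0.6, 0.5]
grip_width: -0.0003
gripper_force: 0.0
```

>>> send_rows --deltas '[[[0,0,0.005,0,0,0,-1],[0,0,0.01,0,0,0,-1],[0,0,0.01,0,0,0,-1],[0,0,0.01,0,0,0,-1],[0,0,0.005,0,0,0,-1],[0,0,0,0,0,0,-1]]]'

```text
time_s: 8.8
position: [0.4569, -0.0538, 0.0648]
tool_rot: [[0.224, 0.975, -0.001], [0.975, -0.224, 0.0], [0.0, -0.001, -1.0]]
ft_force: [0.5, -0.1, 0.2]
grip_width: 0.0002
gripper_force: 0.0
```

Run:
```python
from h import *
h=np.array([.5297,-.1033]);tcp(h,167.07)
s=telemetry.observe();d=cam('wrist');save(d,'w4.png');X=np.array(d['hand_eye']);K=d['K'];z=d['range_z']
for v in(225,235,245,252,256,262,270):
  for u in(274,220,330):
    c=np.array([(u-K[0,2])/K[0,0],(v-K[1,2])/K[1,1],1])*z[v,u];t=X[:3,:3]@c+X[:3,3]
    print((u,v),'tool',(t*1e3).round(0),'wz',(s['position']+s['tool_rot']@t)[2].round(3),end=' | ')
  print()
```

```text
t 8.8 pos [ 0.4569 -0.0538  0.0648] yaw 77.06 tilt [ 0.    -0.001 -1.   ] rad/tan mm 82.0 -32.0 F [ 0.5 -0.1  0.2] q6 -8.6 g 0.00017903088536238383
(274, 225) tool [-0. -5. 58.] wz 0.007 | (220, 225) tool [ -3. -39.  66.] wz -0.001 | (330, 225) tool [ 1. 27. 54.] wz 0.01 | 
(274, 235) tool [-6. -5. 57.] wz 0.008 | (220, 235) tool [ -9. -39.  65.] wz -0.001 | (330, 235) tool [-5. 27. 53.] wz 0.012 | 
(274, 245) tool [-13.  -6.  57.] wz 0.008 | (220, 245) tool [-16. -40.  66.] wz -0.001 | (330, 245) tool [-11.  28.  53.] wz 0.012 | 
(274, 252) tool [-17.  -6.  57.] wz 0.008 | (220, 252) tool [-21. -40.  67.] wz -0.002 | (330, 252) tool [-16.  28.  53.] wz 0.012 | 
(274, 256) tool [ 11.  -4. -16.] wz 0.081 | (220, 256) tool [-24. -40.  66.] wz -0.001 | (330, 256) tool [-18.  28.  53.] wz 0.012 | 
(274, 262) tool [ 11.  -4. -23.] wz 0.088 | (220, 262) tool [-27. -40.  64.] wz 0.001 | (330, 262) tool [-22.  28.  52.] wz 0.013 | 
(274, 270) tool [ 11.  -4. -30.] wz 0.095 | (220, 270) tool [-33. -41.  67.] wz -0.002 | (330, 270) tool [-27.  28.  52.] wz 0.013 |
```

View pics/w4.png

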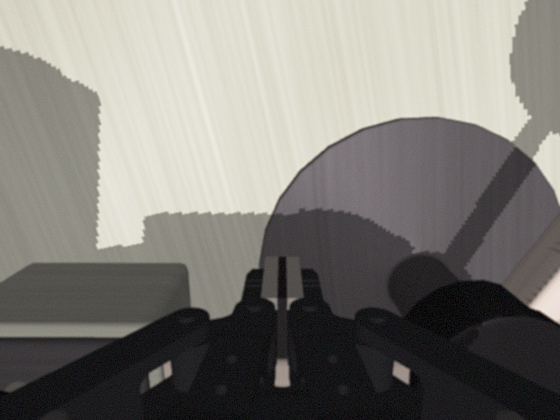

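The tip now reads z≈0.081 against the bare counter behind it, level with the arm, and it sits between the narrow pan (right edge at about 188) and the hub (left edge at about 400). Approaching and starting the push.

>>> send_rows --deltas '[[[-0.003,0,0,0,0,0,-1],[-0.005,0,0,0,0,0,-1],[-0.004,0,0,0,0,0,-1],[-0.0014,-0.0003,0,0,0,-0.0175,-1],[-0.0021,-0.0004,0,0,0,-0.0262,-1],[-0.0021,-0.0004,0,0,0,-0.0262,-1],[-0.0028,-0.0006,0,0,0,-0.035,-1],[-0.0028,-0.0006,0,0,0,-0.035,-1],[-0.0028,-0.0006,0,0,0,-0.035,-1],[-0.0028,-0.0006,0,0,0,-0.035,-1],[-0.0021,-0.0004,0,0,0,-0.0262,-1],[-0.0014,-0.0003,0,0,0,-0.0175,-1]]]'

```text
time_s: 10.35
position: [0.4475, -0.0851, 0.065]
tool_rot: [[-0.029, 1.0, -0.001], [1.0, 0.029, 0.0], [0.0, -0.001, -1.0]]
ft_force: [-1.5, 3.4, 0.6]
grip_width: -0.0001
gripper_force: 1.3
```

```bash
cat >> h.py <<'E'
def sqang(h=np.array([.5297,-.1033])):
    "angles of all knob-like blobs at r~175 seen from top"
    d=cam('top');o=[]
    for c,s in blobs(d,(240,400,130,290),0,58,10):
        w=ray(d,c,.122)[:2]-h
        if .165<np.hypot(*w)<.185 and s[4]<60:o.append((np.degrees(np.arctan2(w[1],w[0])).round(2),np.hypot(*w).round(3),int(s[4])))
    return o
E
python3 - <<'E'
from h import *
print(sqang());tcp(np.array([.5297,-.1033]),167.07)
E
```

```text
[(np.float64(-60.18), np.float64(0.174), 40), (np.float64(60.11), np.float64(0.175), 41)]
t 10.4 pos [ 0.4477 -0.0853  0.065 ] yaw 91.68 tilt [-0. -0. -1.] rad/tan mm 84.0 0.8 F [-0.1  0.5  0.3] q6 -27.4 g -9.985125704800976e-06
```

>>> send_rows --deltas '[[[-0.0014,-0.0003,0,0,0,-0.0175,-1],[-0.0021,-0.0004,0,0,0,-0.0262,-1],[-0.0028,-0.0006,0,0,0,-0.035,-1],[-0.0028,-0.0006,0,0,0,-0.035,-1],[-0.0029,-0.0006,0,0,0,-0.035,-1],[-0.0029,-0.0006,0,0,0,-0.035,-1],[-0.0029,-0.0006,0,0,0,-0.035,-1],[-0.0029,-0.0006,0,0,0,-0.035,-1],[-0.0029,-0.0006,0,0,0,-0.035,-1],[-0.0029,-0.0006,0,0,0,-0.035,-1],[-0.0029,-0.0006,0,0,0,-0.035,-1],[-0.0029,-0.0006,0,0,0,-0.035,-1]]]'

```text
time_s: 11.9
position: [0.4476, -0.1181, 0.065]
tool_rot: [[-0.411, 0.912, -0.001], [0.912, 0.411, 0.0], [0.001, -0.001, -1.0]]
ft_force: [-2.7, 1.4, 0.5]
grip_width: -0.0005
gripper_force: 1.4
```

>>> send_rows --deltas '[[[-0.0029,-0.0006,0,0,0,-0.035,-1],[-0.0029,-0.0006,0,0,0,-0.035,-1],[-0.0029,-0.0006,0,0,0,-0.035,-1],[-0.0029,-0.0006,0,0,0,-0.035,-1],[-0.0029,-0.0006,0,0,0,-0.035,-1],[-0.0029,-0.0006,0,0,0,-0.035,-1],[-0.0029,-0.0006,0,0,0,-0.035,-1],[-0.0029,-0.0006,0,0,0,-0.035,-1],[-0.0028,-0.0006,0,0,0,-0.035,-1],[-0.0021,-0.0004,0,0,0,-0.0262,-1],[-0.0014,-0.0003,0,0,0,-0.0175,-1],[0,0,0,0,0,0,-1]]]'

```text
time_s: 13.4
position: [0.4592, -0.146, 0.0651]
tool_rot: [[-0.703, 0.711, 0.0], [0.711, 0.703, -0.0], [-0.0, 0.0, -1.0]]
ft_force: [-0.8, 1.0, -0.5]
grip_width: 0.0002
gripper_force: 0.6
```

Run:
```python
from h import *
o=sqang();print(o);tcp(np.array([.5297,-.1033]),min(o)[0]-120)
```

```text
[(np.float64(-15.14), np.float64(0.175), 42), (np.float64(104.93), np.float64(0.175), 41), (np.float64(-132.74), np.float64(0.176), 58)]
t 13.45 pos [ 0.4593 -0.1459  0.0651] yaw 134.69 tilt [-0.001  0.    -1.   ] rad/tan mm -19.8 79.9 F [-1.4  0.3  0.3] q6 -76.4 g 0.00018231152798325816
```

>>> send_rows --deltas '[[[-0.0014,-0.0003,0,0,0,-0.0175,-1],[-0.0021,-0.0004,0,0,0,-0.0262,-1],[-0.0021,-0.0004,0,0,0,-0.0262,-1],[-0.0021,-0.0004,0,0,0,-0.0262,-1],[-0.0021,-0.0004,0,0,0,-0.0262,-1],[-0.0014,-0.0003,0,0,0,-0.0175,-1],[-0.0011,-0.0002,0,0,0,-0.0131,-1],[-0.0007,-0.0001,0,0,0,-0.0087,-1],[0,0,0,0,0,0,-1],[0,0,0,0,0,0,-1]]]'

```text
time_s: 14.7
position: [0.4673, -0.1563, 0.0651]
tool_rot: [[-0.808, 0.589, 0.0], [0.589, 0.808, -0.0], [-0.0, 0.0, -1.0]]
ft_force: [-1.9, -0.6, 0.3]
grip_width: -0.0002
gripper_force: 0.7
```

Run:
```python
from h import *
print(sqang());o=sqang();print(o);tcp(np.array([.5297,-.1033]),o[0][0]-120)
```

```text
[(np.float64(-5.81), np.float64(0.174), 40), (np.float64(114.32), np.float64(0.175), 38), (np.float64(-125.01), np.float64(0.178), 46)]
[(np.float64(-5.67), np.float64(0.175), 42), (np.float64(114.32), np.float64(0.175), 38), (np.float64(-124.94), np.float64(0.178), 45)]
t 14.8 pos [ 0.4673 -0.1562  0.0651] yaw 143.95 tilt [-0.  0. -1.] rad/tan mm 79.4 -19.8 F [-1.1 -0.1 -1.4] q6 -86.2 g -0.0001120050876344925
```

>>> send_rows --deltas '[[[-0.0007,-0.0001,0,0,0,-0.0087,-1],[-0.0007,-0.0001,0,0,0,-0.0087,-1],[-0.0007,-0.0001,0,0,0,-0.0087,-1],[0,0,0,0,0,0,-1],[0,0,0,0,0,0,-1]]]'

```text
time_s: 15.42
position: [0.4688, -0.1578, 0.0651]
tool_rot: [[-0.824, 0.567, 0.0], [0.567, 0.824, -0.0], [-0.0, 0.0, -1.0]]
ft_force: [-2.2, -0.3, -1.0]
grip_width: 0.0001
gripper_force: 0.9
```

Run:
```python
from h import *
print(sqang());o=sqang();print(o);tcp(np.array([.5297,-.1033]),o[0][0]-120)
```

```text
[(np.float64(-4.36), np.float64(0.174), 40), (np.float64(-123.06), np.float64(0.178), 47), (np.float64(115.89), np.float64(0.174), 39)]
[(np.float64(-4.36), np.float64(0.174), 40), (np.float64(-123.06), np.float64(0.178), 47), (np.float64(115.87), np.float64(0.174), 38)]
t 15.53 pos [ 0.4688 -0.1577  0.0651] yaw 145.45 tilt [-0.  0. -1.] rad/tan mm 79.3 -19.5 F [-2.3  0.3 -0.6] q6 -87.8 g -3.155571508570337e-05
```

On target to about 0.1°. Backing straight off and lifting.

>>> send_rows --deltas '[[[0.002,0,0,0,0,0,-1],[0.006,0,0,0,0,0,-1],[0.01,0,0,0,0,0,-1],[0.008,0,0,0,0,0,-1],[0.002,0,0,0,0,0,-1],[0,0,-0.015,0,0,0,-1],[0,0,-0.03,0,0,0,-1],[0,0,-0.04,0,0,0,-1],[0,0,-0.04,0,0,0,-1],[0,0,-0.03,0,0,0,-1],[0,0,-0.015,0,0,0,-1],[0,0,0,0,0,0,-1]]]'

```text
time_s: 17.02
position: [0.446, -0.142, 0.2359]
tool_rot: [[-0.824, 0.567, 0.002], [0.567, 0.824, -0.001], [-0.002, 0.0, -1.0]]
ft_force: [-0.3, 0.2, -0.4]
grip_width: 0.0002
gripper_force: 0.0
```

Run:
```python
from h import *
print(sqang());tcp(np.array([.5297,-.1033]),-124.2)
d=cam('top');save(d,'t3.png')
for n,c in(('cup',(165,270)),('bowl',(396,282)),('shaker',(438,236)),('bottle',(118,243))):print(n,d['image'][c[1],c[0]])
```

```text
[(np.float64(-4.26), np.float64(0.174), 41), (np.float64(115.89), np.float64(0.174), 39)]
t 17.07 pos [ 0.4456 -0.1418  0.2349] yaw 145.45 tilt [-0.  0. -1.] rad/tan mm 79.1 -47.9 F [-0.1 -0.2 -0.5] q6 -87.7 g -0.0005295674648683487
cup [158 162 171]
bowl [158 162 164]
shaker [157 161 158]
bottle [136 140 145]
```

View pics/t3.png

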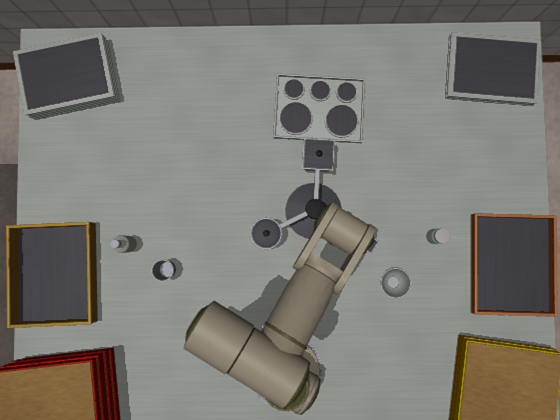

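The square pan (knob at (319,153)) stands in front of the tray's middle, the bottle, cup, shaker and bowl are where they were, and the hand is clear. Handing in.

```bash
python3 -c "
from rig import env
print(env.close_job())"
```

```text
the job is handed in; nothing more can be done
None
```

The job is handed in: the square pan stands squarely in front of the tray's middle (about 0.1° off by the top camera), with the carousel at rest, the hand clear and the bystanders unmoved; a first push passed over the arm without contact because the real fingertips sit about 40 mm farther back than stated.

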